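# Close up a loaded stack-nest tray with its empty twin

## Task

The packet in the grey loaded tray stands on end and sticks up above the rim: tip it over so that it lies flat inside the tray beside the lock cylinder. Then set the green empty tray upright on top of the grey one, turned so that its two feet stand on the grey tray's plain rims and it stacks instead of sinking into the notches; lower it all the way, do not drop it, and let go. Leave the grey tray where it stands and do not disturb the padlock, the key bunch and the hex key.

Things in the scene. Friction and masses are not known exactly. Their poses are not given: they have to be found in the camera images.
- loaded_tray: Grey plastic stack-nest tray, loaded, loose, 0.6 kg, flat on a fixed 18 mm plywood board on the bench. Origin: centre of its underside, z up; +x and -x point at its two plain sides, +y and -y at its two notched sides. 52 mm high, walls upright, 3 mm; 112 x 112 mm outside up to 20 mm, there a step, above it 128 x 128 outside, 122 x 122 inside. It starts with its x axis within 0.3 rad of world -x.
- loaded_tray_rim (a point): Middle of the top of the grey tray's plain rim at +x, 66 mm from its centre, 52 mm up; same at -x. The rim is a solid bar 10 mm thick (61 to 71 mm from the centre), 104 mm long. Facing a quarter turn (either way) from the grey, the green tray's feet land on these rims, its bottom goes 5 mm into the opening (5 mm play) and it stacks: underside 47 mm above the grey tray's.
- loaded_tray_notch (a point): Middle of the bottom edge of the notch in the grey tray's side at +y, 28 mm up; same at -y. Each notch is 72 mm wide and open to the rim. Facing the same way (or opposite), the green tray drops its feet into the notches and nests: wrong. Below each notch a foot 60 mm long sticks out to 74 mm from the centre, its underside 5 mm above the tray's.
- loaded_tray_rib (a point): Middle of the top of a floor rib in the grey tray, at x = -22.5 mm; the rib runs along y, 3 mm wide and 3 mm high above the floor (floor 3 mm thick). There is another at x = +22.5 mm.
- empty_tray_mid (a point): Centre of the green plastic stack-nest tray, half-way up (26 mm above its underside). Same shape, size and axes as the grey tray (x at its plain sides, y at its notched sides with the feet). Empty, loose, about 0.18 kg, upright on a fixed plywood riser 60 mm high behind the vice (147 mm high). It starts facing as it would nest: x axis within 0.28 rad of world x.
- empty_tray_grip_a (a point): Near the top of the middle of the thick rim bar of the green tray's plain side at +x (66 mm from its centre, 49 mm above its underside): 10 mm across in the tray's x, 104 mm long in y, solid from 23 to 52 mm up, faces upright; can be pinched from above. A ledge 23 mm up inside limits how deep a finger goes. Axes as the tray's.
- empty_tray_grip_b (a point): The same on the green tray's plain side at -x, the side nearer the robot at the start.
- packet_mid (a point): Centre of the blue cardboard packet, 52 x 75 x 24 mm along its own x, y, z, 0.09 kg, loose. It starts on end in the grey tray, y up, z along the tray's +x, foot between the -x wall and the near floor rib, which stops the foot when it is pushed high toward the tray's +x; its top stands 26 mm above the rim. Lying flat, z points up or down and its centre is about 18 mm above the tray's underside.
- cylinder_mid (a point): Centre of the brass lock cylinder, 64 x 31 x 22 mm, lying on the ribs in the grey tray at its +y side, its long axis (own y) along the tray's x. It stays in the tray.
- padlock: Brass padlock lying on the bench, 68 x 45 x 21 mm, bystander. Origin at the centre of its underside.
- keys: Bunch of four keys on a ring, flat on the bench, 73 x 127 x 10 mm, bystander. Origin at the centre of its underside.
- hexkey: Black L-shaped hex key flat on the bench at the right, before the fixed bench grinder (300 mm high; keep the arm clear of it), 33 x 93 x 6 mm, bystander. Origin at the centre of its underside.

How it is judged (in metres and radians):
On the way:
1. the packet lies flat inside the grey tray ((angle between packet_mid's own z axis and vertical below 0.17 rad or angle between packet_mid's own z axis and vertical above 2.97 rad) and x of packet_mid in the frame of loaded_tray between -0.056 and 0.056 m and y of packet_mid in the frame of loaded_tray between -0.056 and 0.056 m and x of cylinder_mid in the frame of loaded_tray between -0.056 and 0.056 m and y of cylinder_mid in the frame of loaded_tray between -0.056 and 0.056 m and z of packet_mid in the frame of loaded_tray between 0 and 0.032 m and z of cylinder_mid in the frame of loaded_tray between 0 and 0.032 m), for 0.2 s.
At the end, for the whole second after the job is handed in: Green tray stacked on the grey: a quarter turn from it (0.12 rad), centred within 8 mm, height within 4 mm of fully seated, level (0.06 rad), released, at rest. Packet flat (0.17 rad) and cylinder in the grey tray, which stands flat (0.05 rad) within 40 mm of its start (all of step 1 and x of empty_tray_mid in the frame of loaded_tray between -0.008 and 0.008 m and y of empty_tray_mid in the frame of loaded_tray between -0.008 and 0.008 m and z of empty_tray_mid in the frame of loaded_tray between 0.069 and 0.077 m and angle between the x axis of empty_tray_mid and the y axis of loaded_tray, either way round below 0.12 rad and angle between empty_tray_mid's own z axis and vertical below 0.06 rad and angle between loaded_tray's own z axis and vertical below 0.05 rad and distance of loaded_tray from where it was at the start of the episode below 0.04 m and height (world z) of loaded_tray below 0.024 m and linear speed of empty_tray below 0.02 m/s and contact force between the fingers and empty_tray below 0.1 N); the robot touches nothing.
It fails at once if the green tray is dropped (falls untouched faster than 0.5 m/s) (contact force between the fingers and empty_tray below 0.05 N and linear speed of empty_tray above 0.5 m/s).
It fails at once if the grey tray is shoved more than 40 mm or tipped by more than 0.3 rad (distance of loaded_tray from where it was at the start of the episode above 0.04 m or angle between loaded_tray's own z axis and vertical above 0.3 rad).
It fails at once if padlock, keys or hex key are moved more than 30 mm (distance of any of padlock, keys, hexkey from where it was at the start of the episode above 0.03 m).
It also fails if it takes over 54 s, if anything falls off the work surface, if the arm or the gripper's body presses on something with over 40 N, if the wrist force passes 120 N, or if a joint passes its speed limit or range.

## Robot

A 6-joint arm with a two-finger parallel gripper is mounted at the origin on a cart in front of the work surface, level with it; the furniture and walls round the work are solid. World frame = base frame: x ahead of the robot, y to its left, z up, the work surface at z = 0. Lengths are in m, angles in degrees, forces in N, time in s.
With the tool pointing down it reaches from about 0.275 to 0.825 m from the base axis. Payload 5.2 kg.
Tool frame: the origin (TCP) lies at the very end of the fingers, on their centre line; the grasp point (between the pads) lies 19 mm behind it; z points along the fingers, y is the line along which they close (so a half turn about z gives the same grasp; the last joint's range is limited). The gripper opens to 93 mm and grips with 3 to 60 N. Pads are 15 mm wide; open, the fingers measure 128 mm over their backs; the gripper's body (75 mm by 188 mm) begins 65 mm behind the grasp point.
Start: joints at [-85.417, 14.817, 87.949, -0, 77.235, -11.62], TCP at [0.153, -0.528, 0.219] pointing down, gripper open.
Joint ranges: [-179.93, 179.93], [-52.35, 119.4], [10.71, 147.94], [-69.91, 249.91], [12.55, 155.21], [-178.61, 178.61]. Speed limits (degrees/s): [147.25, 147.25, 180, 180, 180, 180].

## Interface

Orientations are given as [roll, pitch, yaw] about the fixed x, y, z axes, in that order (R = Rz(yaw) Ry(pitch) Rx(roll)).
In Python, from workcell import state, get_image, finish_job gives the robot as it stands. The module is installed in compiled form; this text tells all that it offers.
- The arm moves only by the shell command python3 -m handwheel 'ROWS'. ROWS is JSON, a list that holds one entry, the list of rows, each a list of 5 numbers: the shift along the tool's x, y, z in units of 40 mm (1.0 is 40 mm), then the turn about the tool's z in units of 5 degrees (1.0 is 5 degrees), then the closure, from -1 (fully open) to 1 (shut). A call has 1 to 20 rows; each row is the pose to reach, as a shift and turn from the pose commanded when the call began, along the tool's axes at that moment; what a row does not reach only later rows make up. A row lasts 1/12 s, in which the tool goes at most 41.7 mm and 7.16 degrees, less where a joint would pass 70% of its speed; a pose out of reach is approached as far as the arm can. A call with a gripper value outside its range is refused whole. The fingers move at their own pace and stop on an object; the grip force is fixed at half the most. Time passes only in rows, so rows that repeat a pose let the fingers close. It gives the time, the measured TCP pose, the force, the opening and the grip force at its end, in the units of the state.
- state(): the state, without advancing time (a new reading comes with each control period).
- get_image(name): name is "scene" or "top"; returns a dict with "pixels" (400x640x3 uint8, blue, green, red), "mtx" (3x3 intrinsics, pixels), "eye" and "attitude" of the camera in the world. Camera axes: x right, y down, z forward; pixel columns grow to the right and rows downward; lengths in m; the calibration is good to about 2 mm. A picture is of the moment at which its call begins. There is no depth.
- finish_job(): hands the job in; it is judged then, once.
The state is a dict: "time_s": time; "q": joint angles; "joint_vel": joint speeds; "joint_torque": joint torques, N m; "position": TCP position; "tool_rot": TCP orientation; "contact_force": force on the tool from outside, world axes, zero at the start; "wrist_torque": the same for the moment, N m; "grip_width": finger opening in m; "gripper_force": force on a finger pad.
Only numpy, scipy, OpenCV 4.12 (cv2) and the standard library are available. Lean on these libraries where they do the work, as an engineer would, in place of code of your own. Each camera call takes 0.05 s, during which the arm holds its last target. There are 200 camera calls.

## Working session

There is one attempt and no reset: what is moved stays moved. The work goes in short steps, Python scripts to look and compute and a shell command to move; the robot and the scene stay as the last step left them, time stands still between calls to the robot, and variables do not carry over. Pictures are saved under pics/ and viewed, at most 10 in all, crops included, and the job is handed in when it is done.

```bash
mkdir -p pics; python3 - <<'E'
from workcell import state,get_image
import cv2
for n in("scene","top"):
    d=get_image(n); cv2.imwrite(f"pics/{n}0.png",d["pixels"]); print(n,d["mtx"],d["eye"],d["attitude"])
s=state();print(s["position"],s["tool_rot"],s["contact_force"],s["time_s"])
E
```

```text
scene [[367.11584223   0.         320.86838244]
 [  0.         367.11584223 197.34980492]
 [  0.           0.           1.        ]] [-0.4239904   0.62313367  0.59419496] [-113.32437436   -1.38303106 -121.88115123]
top [[382.29371331   0.         319.74220047]
 [  0.         382.29371331 198.56857919]
 [  0.           0.           1.        ]] [0.37775608 0.02485552 1.23037295] [-172.39984544    0.73678701  -90.26461342]
[ 0.15346151 -0.52763503  0.21790544] [-1.79906608e+02 -1.92385527e-02  1.62042485e+01] [-0.42725603 -0.32844919  0.68765783] 0.1
```

View pics/scene0.png

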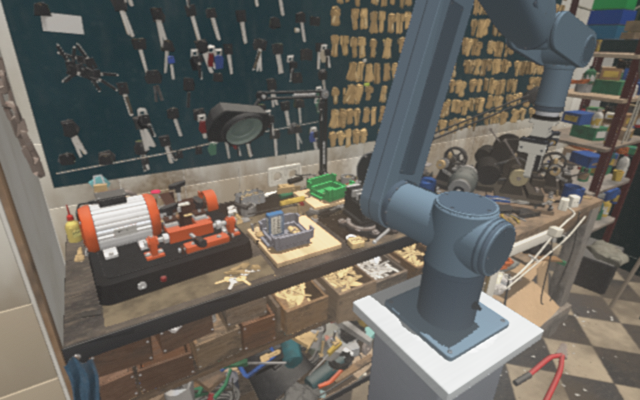

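View pics/top0.png

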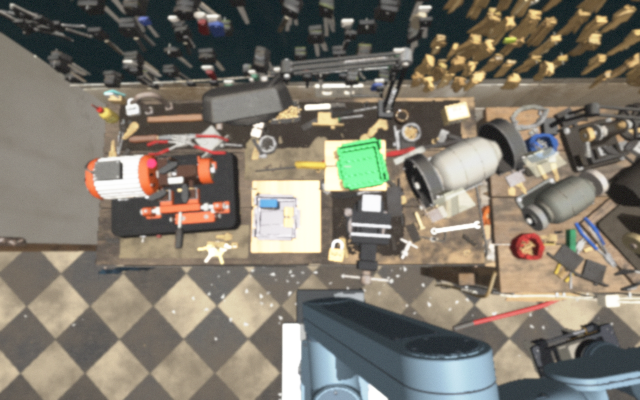

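The top view shows the grey tray at about (276,217) with the blue packet at (268,203), and the green tray at (362,163). The vice is at about (372,215) and the padlock at (336,248). I'll enlarge this area.

```bash
python3 - <<'E'
import cv2
t=cv2.imread("pics/top0.png")
a=cv2.resize(t[180:250,240:320],None,fx=6,fy=6,interpolation=cv2.INTER_CUBIC)
b=cv2.resize(t[130:200,325:395],None,fx=6,fy=6,interpolation=cv2.INTER_CUBIC)[:, :310+90]
c=cv2.hconcat([a[:,:400],b])
cv2.imwrite("pics/crop0.png",c)
s=cv2.imread("pics/scene0.png")
cv2.imwrite("pics/crop1.png",cv2.resize(s[165:255,240:360],None,fx=6,fy=6,interpolation=cv2.INTER_CUBIC))
E
```

```text
(no output)
```

View pics/crop0.png

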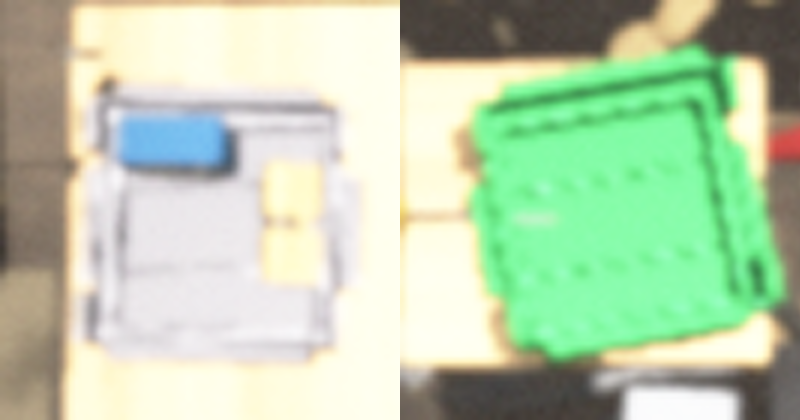

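View pics/crop1.png

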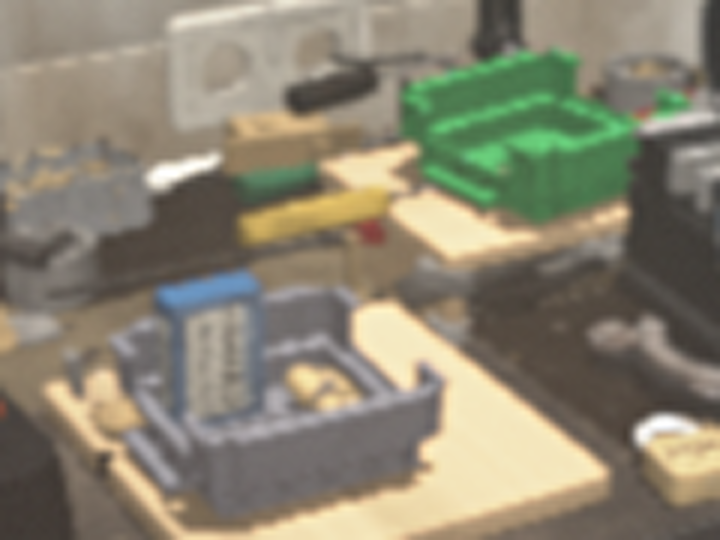

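```bash
cat > h.py <<'E'
import numpy as np,cv2
from scipy.spatial.transform import Rotation as R
from scipy.optimize import minimize
def cam(d):
    A=R.from_euler('xyz',d["attitude"],degrees=True).as_matrix(); return d["mtx"],np.array(d["eye"]),A
def proj(c,P):
    K,e,A=c; p=(np.atleast_2d(P)-e)@A@K.T; return p[:,:2]/p[:,2:]
def ray(c,uv,z):
    K,e,A=c; v=A@np.linalg.solve(K,[uv[0],uv[1],1]); return e+v*(z-e[2])/v[2]
BOX=[(-56,56,-56,56,0,20),(-64,64,-64,64,20,28),(-71,-61,-52,52,23,52),(61,71,-52,52,23,52),
 (-64,64,-64,-36,0,0)]
BOX=BOX[:4]+[(s*64 if s<0 else 36*1,-36 if s<0 else 64,t*64 if t<0 else 61,-61 if t<0 else 64,20,52) for s in(-1,1) for t in(-1,1)]+[(-64,-61,-64,64,20,52),(61,64,-64,64,20,52),(-30,30,-74,74,5,28)]
def sil(c,x,y,th,z0,S=4,boxes=BOX):
    m=np.zeros((400*S,640*S),np.uint8); r=np.array([[np.cos(th),-np.sin(th)],[np.sin(th),np.cos(th)]])
    for b in boxes:
        P=np.array([[X,Y,Z] for X in b[:2] for Y in b[2:4] for Z in b[4:]])/1000.
        W=np.c_[P[:,:2]@r.T+[x,y],P[:,2]+z0]
        uv=proj(c,W)*S+S/2-.5
        cv2.fillConvexPoly(m,cv2.convexHull(np.round(uv).astype(np.int32)),255)
    return cv2.resize(m,(640,400),interpolation=cv2.INTER_AREA)/255.
def fit(cs,masks,p0,z0):
    f=lambda p:sum(np.abs(sil(c,p[0],p[1],p[2],z0)-m).sum() for c,m in zip(cs,masks))
    best=None
    for dth in(-.12,0,.12):
        r=minimize(f,np.add(p0,[0,0,dth]),method='Nelder-Mead',options=dict(initial_simplex=np.add(p0,[0,0,dth])+np.array([[0,0,0],[.01,0,0],[0,.01,0],[0,0,.1]]),xatol=2e-4,fatol=.1))
        if best is None or r.fun<best.fun: best=r
    return best.x,best.fun
def big(m,near=None):
    n,l,s,_=cv2.connectedComponentsWithStats(m.astype(np.uint8)); k=1+np.argmax(s[1:,4]); return (l==k).astype(np.uint8)
def fill(m):
    c,_=cv2.findContours(m,cv2.RETR_EXTERNAL,cv2.CHAIN_APPROX_NONE); o=np.zeros_like(m); cv2.drawContours(o,c,-1,1,-1); return o
E
cat > m.py <<'E'
from h import *
from workcell import get_image
T=get_image("top");S=get_image("scene");ct=cam(T);cs=cam(S)
def green(d):
    h=cv2.cvtColor(d["pixels"],cv2.COLOR_BGR2HSV); m=(h[...,0]>50)&(h[...,0]<80)&(h[...,1]>90)
    m[:100]=0; m[:,:250]=0;m[:,420:]=0; return fill(big(m))
if __name__=="__main__":
    gt,gs=green(T),green(S)
    p0=ray(ct,(362,163),.1)
    print("green top",fit([ct],[gt],[p0[0],p0[1],0],.06),gt.sum())
    print("green both",fit([ct,cs],[gt,gs],[p0[0],p0[1],0],.06),gs.sum())
    px=T["pixels"].astype(int); roi=np.zeros((400,640),bool); roi[188:246,253:303]=1
    m=((px[...,2]-px[...,0])<22)&roi; blue=(px[...,0]-px[...,2]>60)&roi; m=fill(big(m|blue))
    p1=ray(ct,(275,217),.06); g,c=fit([ct],[m],[p1[0],p1[1],0],.018); print("grey",g,c,m.sum())
    # overlay
    vis=T["pixels"].copy(); big4=cv2.resize(vis[180:250,240:320],None,fx=7,fy=7,interpolation=cv2.INTER_CUBIC)
    mm=cv2.resize((m[180:250,240:320]*255),None,fx=7,fy=7,interpolation=cv2.INTER_NEAREST)
    def draw(im,x,y,th,z0,o,c,sc,col=(0,0,255)):
        r=np.array([[np.cos(th),-np.sin(th)],[np.sin(th),np.cos(th)]])
        for a,b,zz in((71,52,52),(61,52,52),(64,64,52)):
            P=np.array([[-a,-b],[a,-b],[a,b],[-a,b]])/1000@r.T+[x,y]
            uv=(proj(c,np.c_[P,np.full(4,zz/1000+z0)])-o+.5)*sc-.5
            cv2.polylines(im,[np.round(uv).astype(np.int32)],True,col,1)
    draw(big4,*g,.018,[240,180],ct,7)
    print("packet blue centroid",np.argwhere(blue).mean(0)[::-1], "world@.096",ray(ct,np.argwhere(blue).mean(0)[::-1],.096))
    print("vice back corners z.147",ray(ct,(350,193),.147),ray(ct,(400,193),.147),"padlock",ray(ct,(336,250),.02))
    o=cv2.resize(vis[130:200,330:400],None,fx=3,fy=3,interpolation=cv2.INTER_CUBIC)
    g2,_=fit([ct,cs],[gt,gs],[p0[0],p0[1],0],.06); draw(o,*g2,.06,[330,130],ct,3)
    cv=np.zeros((490,560+210,3),np.uint8); cv[:,:560]=big4; cv[:210,560:]=o; cv2.imwrite("pics/ov1.png",cv)
E
python3 m.py
```

```text
green top (array([ 0.63451024, -0.08955077,  0.20157528]), np.float64(170.22745098039218)) 2045
green both (array([ 0.63535073, -0.08967025,  0.20157452]), np.float64(501.6078431372549)) 636
grey [0.48008569 0.16900053 0.00191085] 361.2196078431373 2319
packet blue centroid [268.51094891 202.77372263] world@.096 [0.51746264 0.19223195 0.096     ]
vice back corners z.147 [ 0.5379156  -0.04855318  0.147     ] [ 0.53698436 -0.19126533  0.147     ] padlock [ 0.3762821  -0.01056732  0.02      ]
```

View pics/ov1.png

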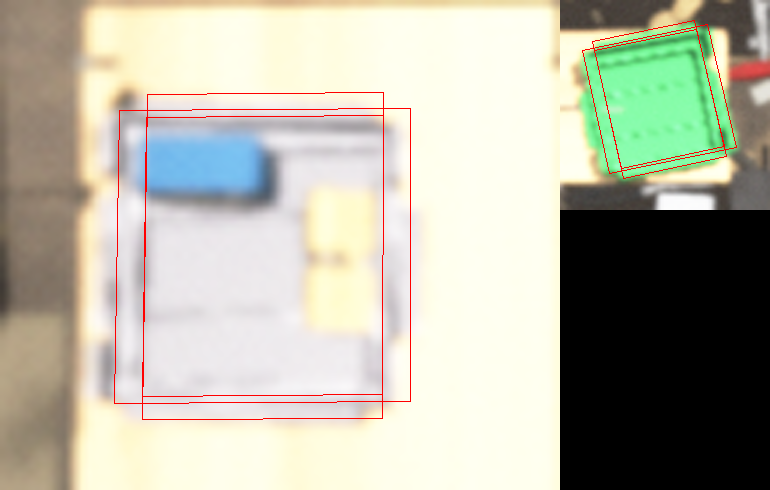

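The green fit is good, but the grey yaw is uncertain because of the glare. I'll stretch the contrast on the grey tray and read its corners by hand.

```bash
python3 - <<'E'
import cv2,numpy as np
t=cv2.imread("pics/top0.png")
print()
c=t[188:246,248:308].astype(float)
# high end stretch, no glare
g=np.clip((c-130)/(255-130),0,1)**2.2*255
cv2.imwrite("pics/crop2.png",cv2.resize(g.astype(np.uint8),None,fx=10,fy=10,interpolation=cv2.INTER_CUBIC))
E
```

```text
(no output)
```

View pics/crop2.png

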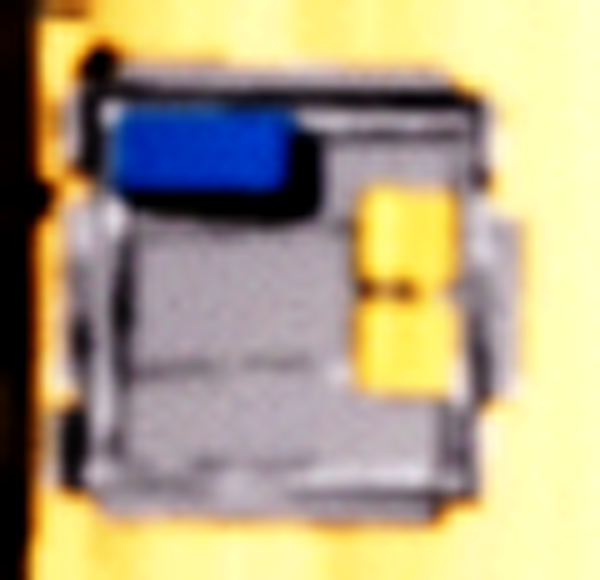

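```bash
python3 - <<'E'
from m import *
from scipy.optimize import least_squares
pts=[((71,-52),(448,75)),((71,52),(110,63)),((-71,-52),(440,520)),((-71,52),(105,516)),((64,-64),(487,98)),((-64,-64),(477,497))]
L=np.array([p[0] for p in pts])/1000;uv=np.array([p[1] for p in pts])/10-.45+[248,188]
W=np.array([ray(ct,u,.07)[:2] for u in uv])
def res(p):
    c,s=np.cos(p[2]),np.sin(p[2]); return (L@np.array([[c,-s],[s,c]]).T+p[:2]-W).ravel()
r=least_squares(res,[.48,.17,0]);print("grey",r.x,np.round(r.fun*1000,1).reshape(-1,2).tolist())
gt=green(T); 
for z in (.06,):
  p,_=fit([ct],[gt],[.635,-.09,.2],z); s=sil(ct,*p,z); print(p,gt.sum(),s.sum(),_)
# packet corners top face z=.096
for u in((115,108),(300,120),(290,190),(112,190)): print(np.round(ray(ct,np.array(u)/10-.45+[248,188],.096)[:2],4))
for u in((360,185),(460,185),(355,392),(455,395)): print("cyl",np.round(ray(ct,np.array(u)/10-.45+[248,188],.046)[:2],4))
E
```

```text
grey [ 0.47748047  0.1756841  -0.01609884] [[3.5, -0.5], [0.8, -0.6], [-2.6, -0.0], [-2.6, 2.5], [3.5, -0.4], [-2.7, -1.0]]
[ 0.63434686 -0.08976035  0.20041792] 2045 2178.780392156863 167.78823529411764
[0.531  0.2208]
[0.527  0.1652]
[0.5059 0.168 ]
[0.5063 0.2213]
cyl [0.513  0.1524]
cyl [0.5128 0.1212]
cyl [0.4485 0.1535]
cyl [0.4474 0.1225]
```

```bash
python3 - <<'E'
from m import *
def tri(a,b):
    M=[];v=[]
    for c,u in((ct,a),(cs,b)):
        K,e,A=c; d=A@np.linalg.solve(K,[*u,1]); d/=np.linalg.norm(d); P=np.eye(3)-np.outer(d,d); M.append(P); v.append(P@e)
    M=np.vstack(M);v=np.hstack(v); x,r,_,_=np.linalg.lstsq(M,v,rcond=None); return np.round(x,3),r**.5
print("lamp head",tri((245,103),(240,125)));print("arm R",tri((403,60),(324,90)));print("arm L",tri((285,70),(262,98)))
print("post base",ray(ct,(388,112),0.02))
def rel(p,yaw,t,tyaw):
    c,s=np.cos(np.radians(yaw)),np.sin(np.radians(yaw)); d=np.subtract(t,p)
    return np.round([(c*d[0]+s*d[1])/.04,(s*d[0]-c*d[1])/.04,-d[2]/.04,(yaw-tyaw)/5],3)
p=[.1535,-.5276,.218]
print(rel(p,16.2,[.565,.193,.20],-1),rel(p,16.2,[.565,.193,.085],-1))
E
```

```text
lamp head (array([0.734, 0.214, 0.331]), array([0.00752722]))
arm R (array([ 0.799, -0.155,  0.416]), array([0.00195874]))
arm L (array([0.783, 0.11 , 0.404]), array([0.00512994]))
post base [ 0.82490982 -0.18596561  0.02      ]
[ 14.905 -14.43    0.45    3.44 ] [ 14.905 -14.43    3.325   3.44 ]
```

```bash
python3 -m handwheel '[[[14.9,-14.43,0.3,3.44,1],[14.9,-14.43,0.3,3.44,1],[14.9,-14.43,0.3,3.44,1],[14.9,-14.43,0.3,3.44,1],[14.9,-14.43,0.3,3.44,1],[14.9,-14.43,0.3,3.44,1],[14.9,-14.43,0.3,3.44,1],[14.9,-14.43,0.3,3.44,1],[14.9,-14.43,0.3,3.44,1],[14.9,-14.43,0.3,3.44,1],[14.9,-14.43,0.3,3.44,1],[14.9,-14.43,0.3,3.44,1],[14.9,-14.43,0.3,3.44,1],[14.9,-14.43,0.3,3.44,1],[14.9,-14.43,0.3,3.44,1],[14.9,-14.43,0.3,3.44,1],[14.9,-14.43,0.3,3.44,1],[14.9,-14.43,0.3,3.44,1],[14.9,-14.43,0.3,3.44,1],[14.9,-14.43,0.3,3.44,1]]]'
```

```text
time_s: 2.07
position: [0.5655, 0.195, 0.2066]
tool_rot: [-180.0, -0.0, -1.0]
contact_force: [1.2, -0.5, 1.3]
grip_width: 0.0003
gripper_force: 0.0
```

```bash
python3 -m handwheel '[[[0,0,1,0,1],[0,0,2,0,1],[0,0,3,0,1],[0,0,3.05,0,1],[-0.2,0,3.05,0,1],[-0.4,0,3.05,0,1],[-0.6,0,3.05,0,1],[-0.7,0,3.05,0,1],[-0.8,0,3.05,0,1],[-0.9,0,3.05,0,1],[-1.0,0,3.05,0,1],[-1.1,0,3.05,0,1],[-1.2,0,3.05,0,1],[-1.3,0,3.05,0,1],[-1.4,0,3.05,0,1],[-1.5,0,3.05,0,1],[-1.6,0,3.05,0,1],[-1.7,0,3.05,0,1],[-1.8,0,3.05,0,1],[-1.9,0,3.05,0,1]]]'
python3 - <<'E'
from m import *
from workcell import state
s=state();print(s["time_s"],s["position"],s["contact_force"])
a=cv2.resize(T["pixels"][180:250,240:320],None,fx=5,fy=5,interpolation=cv2.INTER_CUBIC)
b=cv2.resize(S["pixels"][165:245,240:320],None,fx=5,fy=5,interpolation=cv2.INTER_CUBIC)[:350]
cv2.imwrite("pics/push1.png",cv2.hconcat([a,b]))
E
```

```text
time_s: 3.73
position: [0.4884, 0.1938, 0.0846]
tool_rot: [180.0, 0.0, -1.0]
contact_force: [-0.1, -0.5, -0.0]
grip_width: 0.0004
gripper_force: 0.0
3.8333 [0.48798441 0.19380054 0.08462389] [ 0.57848445  0.5788016  -0.4003849 ]
```

View pics/push1.png

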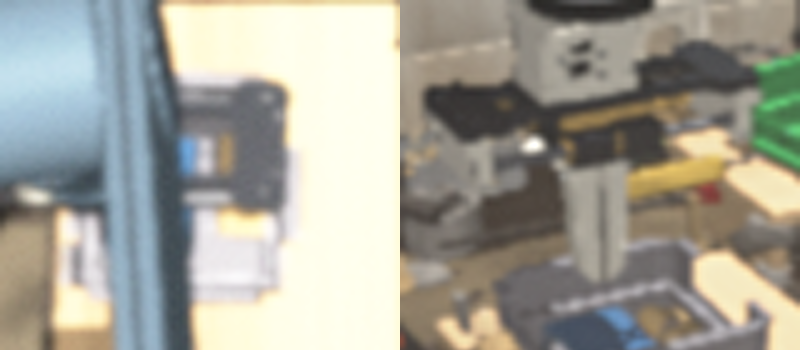

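```bash
python3 -m handwheel '[[[0,0,-1,0,1],[0,0,-2,0,1],[0,0,-3.1,0,1],[2.18,7.39,-3.1,-20.5,0.45],[2.18,7.39,-3.1,-20.5,0.45],[2.18,7.39,-3.1,-20.5,0.45],[2.18,7.39,-3.1,-20.5,0.45],[2.18,7.39,-3.1,-20.5,0.45],[2.18,7.39,-3.1,-20.5,0.45],[2.18,7.39,-3.1,-20.5,0.45],[2.18,7.39,-3.1,-20.5,0.45],[2.18,7.39,-3.1,-20.5,0.45],[2.18,7.39,-3.1,-20.5,0.45],[2.18,7.39,-3.1,-20.5,0.45],[2.18,7.39,-3.1,-20.5,0.45],[2.18,7.39,-3.1,-20.5,0.45],[2.18,7.39,-3.1,-20.5,0.45],[2.18,7.39,-3.1,-20.5,0.45],[2.18,7.39,-3.1,-20.5,0.45],[2.18,7.39,-3.1,-20.5,0.45]]]'
python3 - <<'E'
from m import *
cv2.imwrite("pics/top1.png",T["pixels"]);cv2.imwrite("pics/scene1.png",S["pixels"])
Rz=lambda im,x,y,w,h,f:cv2.resize(im[y:y+h,x:x+w],None,fx=f,fy=f,interpolation=cv2.INTER_CUBIC)
t0=cv2.imread("pics/top0.png");s0=cv2.imread("pics/scene0.png")
c=T["pixels"][188:246,248:308].astype(float);g=(np.clip((c-100)/155,0,1)**2*255).astype(np.uint8)
o=np.zeros((600,800,3),np.uint8)
o[:290,:300]=cv2.resize(g,None,fx=5,fy=5,interpolation=cv2.INTER_CUBIC)
o[:300,300:800]=Rz(S["pixels"],240,180,100,60,5)
o[300:600,:400]=Rz(t0,330,160,80,60,5)
o[300:600,400:]=Rz(s0,300,170,80,60,5)
cv2.imwrite("pics/c3.png",o)
E
```

```text
time_s: 5.5
position: [0.5709, -0.1034, 0.2086]
tool_rot: [180.0, 0.0, 101.3]
contact_force: [1.0, 0.5, -0.9]
grip_width: 0.0257
gripper_force: 0.0
```

View pics/c3.png

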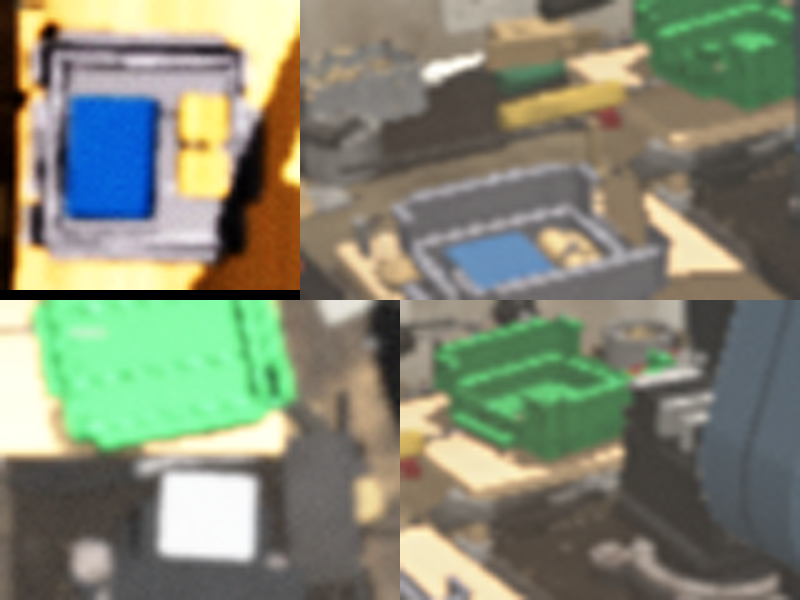

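The packet lies flat beside the cylinder and the grey tray hasn't moved. Next I'll go down onto the green tray's near bar, keeping the fingers narrow to clear the vice.

```bash
python3 -m handwheel '[[[0,0.05,0.6,0,0.48],[0,0.05,1.2,0,0.48],[0,0.05,1.8,0,0.48],[0,0.05,2.0,0,0.48],[0,0.05,2.2,0,0.48],[0,0.05,2.3,0,0.48],[0,0.05,2.3,0,0.48]]]'
```

```text
time_s: 6.18
position: [0.5729, -0.103, 0.1166]
tool_rot: [-180.0, -0.0, 101.5]
contact_force: [-0.5, 0.5, 0.5]
grip_width: 0.0243
gripper_force: 0.0
```

```bash
python3 -m handwheel '[[[0,0,0.1,0,0.48],[0,0,0.2,0,0.48],[0,0,0.3,0,0.48],[0,0,0.4,0,0.48],[0,0,0.5,0,0.48],[0,0,0.55,0,0.48],[0,0,0.55,0,0.48]]]'
```

```text
time_s: 6.77
position: [0.5724, -0.1028, 0.094]
tool_rot: [-179.9, -0.0, 101.5]
contact_force: [-0.6, 0.2, 0.3]
grip_width: 0.0245
gripper_force: 0.0
```

```bash
python3 -m handwheel '[[[0,0,0,0,1],[0,0,0,0,1],[0,0,0,0,1],[0,0,0,0,1],[0,0,0,0,1],[0,0,0,0,1]]]'
```

```text
time_s: 7.27
position: [0.5727, -0.1029, 0.0947]
tool_rot: [-180.0, -0.0, 101.5]
contact_force: [1.1, 0.2, 0.4]
grip_width: 0.0097
gripper_force: 29.9
```

```bash
python3 -m handwheel '[[[0,0,-0.2,0,1],[0,0,-0.5,0,1],[0,0,-0.9,0,1],[0,0,-1.4,0,1],[0,0,-1.9,0,1],[0,0,-2.4,0,1],[0,0,-2.9,0,1],[0,0,-3.2,0,1],[0,0,-3.3,0,1],[0,0,-3.3,0,1]]]' && python3 -m handwheel '[[[0.15,0,0,-0.4,1],[0.5,-0.1,0,-1.2,1],[0.9,-0.2,0,-2.2,1],[1.3,-0.3,0,-3.3,1],[1.7,-0.4,0,-4.4,1],[2.1,-0.5,0,-5.5,1],[2.5,-0.6,0,-6.6,1],[2.9,-0.7,0,-7.7,1],[3.3,-0.8,0,-8.8,1],[3.7,-0.9,0,-9.9,1],[4.1,-1.0,0,-11.0,1],[4.5,-1.1,0,-12.1,1],[4.9,-1.2,0,-13.2,1],[5.2,-1.25,0,-14.2,1],[5.45,-1.3,0,-14.9,1],[5.6,-1.3,0,-15.3,1],[5.69,-1.3,0,-15.44,1],[5.69,-1.3,0,-15.44,1],[5.69,-1.3,0,-15.44,1]]]'
```

```text
time_s: 8.1
position: [0.5733, -0.1031, 0.228]
tool_rot: [179.9, 0.1, 101.5]
contact_force: [0.9, -0.7, -2.9]
grip_width: 0.0098
gripper_force: 29.9
time_s: 9.68
position: [0.4765, 0.1095, 0.2263]
tool_rot: [-180.0, -0.0, 178.6]
contact_force: [-0.3, -0.0, -2.1]
grip_width: 0.0099
gripper_force: 29.9
```

```bash
python3 -m handwheel '[[[0,0,0.3,0,1],[0,0,0.7,0,1],[0,0,1.1,0,1],[0,0,1.5,0,1],[0,0,1.9,0,1],[0,0,2.3,0,1],[0,0,2.55,0,1],[0,0,2.7,0,1],[0,0,2.75,0,1],[0,0,2.75,0,1]]]'
python3 - <<'E'
from m import *
o=np.zeros((600,800,3),np.uint8)
t=T["pixels"][178:248,248:308]; o[:560,:300]=cv2.resize(t,None,fx=5,fy=8,interpolation=cv2.INTER_CUBIC)
o[:560,300:]=cv2.resize(S["pixels"][175:255,250:321],(500,560),interpolation=cv2.INTER_CUBIC)
# overlay predicted grey rim (scene) & top
g=(.4775,.1757,-.02)
def P(a,b,z):
    c,s=np.cos(g[2]),np.sin(g[2]);return [g[0]+c*a/1e3-s*b/1e3,g[1]+s*a/1e3+c*b/1e3,z]
for a0,a1 in((61,71),(-61,-71)):
    uv=proj(cs,[P(a0,-52,.07),P(a1,-52,.07),P(a1,52,.07),P(a0,52,.07)]);uv=(uv-[250,175]+.5)*[500/71,7]+[300,0]
    cv2.polylines(o,[uv.astype(np.int32)],True,(0,0,255),1)
cv2.imwrite("pics/c4.png",o)
E
```

```text
time_s: 10.52
position: [0.4766, 0.1095, 0.1166]
tool_rot: [-180.0, -0.0, 178.7]
contact_force: [-0.1, 0.1, -2.5]
grip_width: 0.0097
gripper_force: 29.9
```

View pics/c4.png

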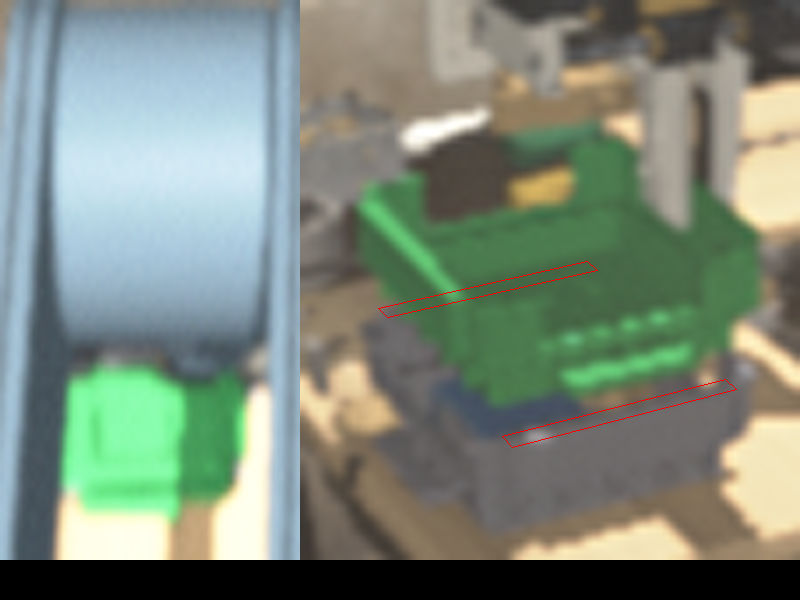

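```bash
python3 -m handwheel '[[[0,0,0.08,0,1],[0,0,0.16,0,1],[0,0,0.22,0,1],[0,0,0.26,0,1],[0,0,0.29,0,1],[0,0,0.31,0,1],[0,0,0.33,0,1],[0,0,0.33,0,1]]]'
```

```text
time_s: 11.28
position: [0.4768, 0.1097, 0.1038]
tool_rot: [180.0, 0.0, 178.7]
contact_force: [-0.5, -0.8, 1.9]
grip_width: 0.0099
gripper_force: 30.0
```

```bash
python3 -m handwheel '[[[0,0,0.02,0,1],[0,0,0.04,0,1],[0,0,0.04,0,1]]]';python3 -m handwheel '[[[0,0,0.02,0,1],[0,0,0.02,0,1]]]'
```

```text
time_s: 11.53
position: [0.4776, 0.1096, 0.1024]
tool_rot: [-180.0, 0.1, 178.7]
contact_force: [2.2, -1.4, 2.5]
grip_width: 0.0099
gripper_force: 30.0
time_s: 11.7
position: [0.4778, 0.1095, 0.1018]
tool_rot: [-180.0, 0.2, 178.7]
contact_force: [1.7, -2.3, 6.6]
grip_width: 0.0099
gripper_force: 30.0
```

```bash
python3 -m handwheel '[[[0,0,-0.05,0,1],[0,0,-0.08,0,1],[-0.06,-0.06,-0.08,0,1],[-0.06,-0.06,-0.04,0,1],[-0.06,-0.06,0,0,1],[-0.06,-0.06,0,0,1]]]'; python3 -c "
from workcell import state
s=state();print(s['contact_force'],s['wrist_torque'])"
```

```text
time_s: 12.2
position: [0.4783, 0.1072, 0.1007]
tool_rot: [-180.0, -0.1, 178.7]
contact_force: [-1.5, -0.6, 1.1]
grip_width: 0.01
gripper_force: 30.0
[-1.52164232 -0.59510308  1.13944359] [-0.11062106 -0.14602071  0.00501791]
```

```bash
python3 -m handwheel '[[[0,0,0.02,0,1],[0,0,0.02,0,1]]]';python3 -m handwheel '[[[0,0,0.02,0,1],[0,0,0.02,0,1]]]';python3 -m handwheel '[[[0,0,0.01,0,1],[0,0,0.01,0,1]]]'
```

```text
time_s: 12.37
position: [0.4783, 0.1072, 0.1002]
tool_rot: [-180.0, -0.0, 178.7]
contact_force: [-2.6, -2.4, 2.7]
grip_width: 0.0096
gripper_force: 30.0
time_s: 12.53
position: [0.4785, 0.1073, 0.0995]
tool_rot: [-180.0, -0.0, 178.7]
contact_force: [-2.4, -0.3, 2.6]
grip_width: 0.01
gripper_force: 30.0
time_s: 12.7
position: [0.4786, 0.1073, 0.0994]
tool_rot: [-180.0, -0.0, 178.7]
contact_force: [-2.8, -2.6, 6.0]
grip_width: 0.0101
gripper_force: 30.0
```

```bash
python3 -m handwheel '[[[0,0,0,0,0.45],[0,0,0,0,0.45],[0,0,0,0,0.45],[0,0,0,0,0.45],[0,0,0,0,0.45]]]' && python3 -m handwheel '[[[0,0,-0.2,0,0.45],[0,0,-0.5,0,0.45],[0,0,-1.2,0,0.45],[0,0,-2.2,0,0.45],[0,0,-3.2,0,0.45],[0,-1,-3.2,0,0.45],[0,-2,-3.2,0,0.45],[0,-3,-3.2,0,0.45],[0,-4,-3.2,0,0.45],[0,-5,-3.2,0,0.45],[0,-6,-3.2,0,0.45],[0,-7,-3.2,0,0.45],[0,-7,-3.2,0,0.45]]]'
python3 - <<'E'
from m import *
gt,gs=green(T),green(S)
p=[.4775,.1757,1.55]
for m,c,n in((T,ct,"t"),(S,cs,"s")): pass
def gm(d):
    h=cv2.cvtColor(d["pixels"],cv2.COLOR_BGR2HSV); m=(h[...,0]>50)&(h[...,0]<80)&(h[...,1]>90); m[:150]=0;m[:,:240]=0;m[:,330:]=0; return fill(big(m))
gt,gs=gm(T),gm(S)
print(fit([ct],[gt],p,.065),gt.sum(),fit([ct,cs],[gt,gs],p,.065))
o=np.zeros((560,800,3),np.uint8)
o[:480,:400]=cv2.resize(T["pixels"][180:246,248:303],(400,480),interpolation=cv2.INTER_CUBIC)
o[:480,400:]=cv2.resize(S["pixels"][180:255,250:313],(400,480),interpolation=cv2.INTER_CUBIC)
cv2.imwrite("pics/c5.png",o)
E
```

```text
time_s: 13.12
position: [0.4789, 0.1074, 0.0989]
tool_rot: [180.0, 0.0, 178.7]
contact_force: [0.2, 0.7, -0.0]
grip_width: 0.0253
gripper_force: 0.0
time_s: 14.2
position: [0.4723, -0.1796, 0.2276]
tool_rot: [-179.8, 0.0, 178.4]
contact_force: [-0.1, -1.9, 0.4]
grip_width: 0.0257
gripper_force: 0.0
(array([0.47392138, 0.17348468, 1.53972156]), np.float64(169.03529411764706)) 2098 (array([0.47474896, 0.17269661, 1.51868189]), np.float64(452.043137254902))
```

View pics/c5.png

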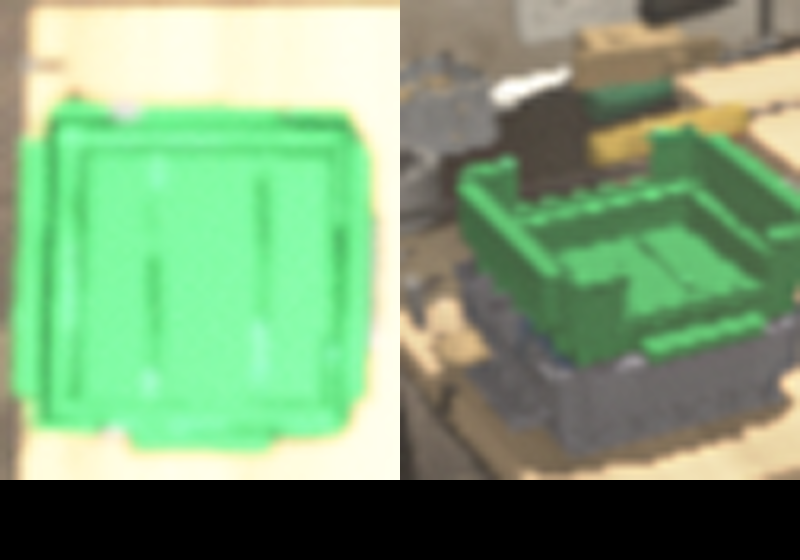

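The top and scene views show the green tray level, with its feet on the grey tray's rims. The fitted position is within about 4 mm of the grey tray's centre, and the arm is clear.

```bash
python3 -c "
from workcell import finish_job
print(finish_job())"
```

```text
the job is handed in; nothing more can be done
None
```

I tipped the packet flat beside the lock cylinder, stacked the green tray a quarter turn on the grey tray's plain rims, let go and handed the job in at about 14 s; the last pictures show it level and seated within about 4 mm of centre, but no verdict came back.

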